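# Thread the turned rings onto the lamp stem, wide one first

## Robot

A 6-joint arm with a two-finger parallel gripper is mounted at the origin on the work surface. World frame = base frame: x ahead of the robot, y to its left, z up, the work surface at z = 0. Lengths are in mm, angles in degrees, forces in N, time in s.
With the tool pointing down it reaches from about 375 to 925 mm from the base axis. Payload 5.7 kg.
Tool frame: the origin (TCP) lies on the mounting face of the last link; the fingertips stand 182 mm ahead of it and the grasp point (between the pads) lies 163 mm ahead of it; z points along the fingers, y is the direction in which the jaws open and shut (so a half turn about z gives the same grasp; the last joint's range is limited). The gripper opens to 88 mm and grips with 3 to 60 N. Pads are 20 mm wide; open, the fingers measure 115 mm over their backs; the gripper's body (75 mm by 178 mm) begins 61 mm behind the grasp point.
Start: joints at [63.994, 20.558, 86.54, -0, 72.909, -6.595], TCP at [199.413, 565.88, 404.623] pointing down, gripper open.
Joint ranges: [-170.27, 170.27], [-57.76, 135], [12.27, 136.19], [-55.21, 235.2], [11.17, 155.16], [-170.74, 170.74]. Speed limits (degrees/s): [136.94, 136.94, 180, 180, 180, 180].

## Interface

Orientations are given as [roll, pitch, yaw] about the fixed x, y, z axes, in that order (R = Rz(yaw) Ry(pitch) Rx(roll)).
In Python, from rig import ctrl gives the robot as it stands.
- The arm moves only by the tool apply_moves, never from a script. Its argument "steps" is a list of rows, each a list of 7 numbers: the closure, from 0 (fully open) to 1 (shut), then the shift along the tool's x, y, z in m, then the turn, a rotation vector about the tool's x, y, z in degrees. A call has 1 to 20 rows; each row is the pose to reach, as a shift and turn from the pose commanded when the call began, along the tool's axes at that moment; what a row does not reach only later rows make up. A row lasts 1/10 s, in which the tool goes at most 50 mm and 8.59 degrees, less where a joint would pass 70% of its speed; a pose out of reach is approached as far as the arm can. A call with a gripper value outside its range is refused whole. The fingers move at their own pace and stop on an object; "squeeze" is the grip in N (left out, the last holds). Time passes only in rows, so rows that repeat a pose let the fingers close. It gives the time, the measured TCP pose, the force and the opening at its end, in the units of the state.
- ctrl.sense(): the state, without advancing time (a new reading comes with each control period).
- ctrl.camera(name): name is "side" or "top" or "wrist"; returns a dict with "frame" (420x560x3 uint8, red, green, blue), "depth" (420x560 float32, mm along the optical axis (not along the pixel's ray), 0 where there is no reading), "camera_matrix" (3x3 intrinsics, pixels), "T" (4x4, takes a point from camera to world coordinates); the wrist camera has in their place "T_tool_cam" (4x4, takes a point from camera to tool coordinates, whose origin is the TCP and whose axes are the flange's). Camera axes: x right, y down, z forward; pixel columns grow to the right and rows downward; lengths in mm; the calibration is good to about 2 mm. The wrist camera is an equidistant fisheye: a pixel r from the principal point sees the ray r / f radians off the axis. A picture is of the moment at which its call begins: read the wrist's pose just before it.
- ctrl.hand_in(): hands the job in, once; it reports no verdict.
The state is a dict: "time_s": time; "joint_positions": joint angles; "joint_velocities": joint speeds; "joint_efforts": joint torques, N m; "tool_pos": TCP position; "tool_rot": TCP orientation; "wrist_force": force on the tool from outside, world axes, zero at the start; "ft_torque": the same for the moment, N m; "width": opening from 0.0 (shut) to 1.0 (fully open).
Only numpy, scipy, OpenCV 4.12 (cv2) and the standard library are available. Lean on these libraries where they do the work, as an engineer would, in place of code of your own. Each camera call takes 0.05 s, during which the arm holds its last target.

## Task

Build up the stem of the lamp on the bench: thread the wider pale wooden ring over the lamp base's upright steel rod and seat it flat on the base, then thread the narrower pale wooden ring so that it lies flat on top of the wide one. Leave both on the rod.

Things in the scene. Friction and masses are not known exactly. Their poses are not given: they have to be found in the camera images.
- wide_ring_mid (a point): Centre (half-way up, on the bore's axis) of the wide ring: a plain pale wooden ring lying flat on the bench, 60 mm outside diameter, 28 mm through bore, 30 mm high, about 50 g. z is the bore's axis. Nearby bystanders are a pale wooden bun foot without a hole (54 mm wide, 34 mm high) and a thin-walled dark steel pipe collar (52 mm wide, 18 mm high).
- narrow_ring_mid (a point): Centre (half-way up, on the bore's axis) of the narrow ring: a plain pale wooden ring lying flat on the bench, 44 mm outside diameter, 28 mm through bore, 26 mm high, about 20 g. z is the bore's axis.
- rod_foot (a point): Foot of the vertical steel rod: the point on the rod's axis at the top face of the lamp base. z points up along the rod. The base is a dark wooden disc, 110 mm across at the bottom, 98 mm across on its flat top, 22 mm high, fixed to the bench. The rod is 12 mm thick with a tapered tip and stands 62 mm above this point (84 mm above the bench).

How it is judged:
By the outcome, as a careful person would: the job done as asked, in the order asked, and still so for the second after the job is handed in, with the robot touching nothing.
It also fails if it takes over 61 s, if anything falls off the work surface, if the arm or the gripper's body presses on something with over 40 N, if the wrist force passes 120 N, or if a joint passes its speed limit or range.

## Working session

There is one attempt and no reset: what is moved stays moved. The work goes in short steps, Python scripts to look and compute and a tool call to move; the robot and the scene stay as the last step left them, time stands still between calls to the robot, and variables do not carry over. Pictures are saved under pics/ and viewed, and the job is handed in when it is done.

Besides the shell and the picture viewer there is one more tool, called after "Emit:" by a JSON object that holds its "fn" and its "kwargs". apply_moves: Moves the arm, as the interface text tells. Its arguments: {"type":"object","properties":{"steps":{"type":"array","items":{"type":"array","items":{"type":"number"}}},"squeeze":{"type":"number"}},"required":["steps"]}

```bash
ls; mkdir -p pics; python3 - <<'E'
from rig import ctrl
import cv2,numpy as np
s=ctrl.sense();print(s)
np.set_printoptions(precision=4,suppress=True)
for n in ["side","top","wrist"]:
    c=ctrl.camera(n)
    cv2.imwrite(f"pics/{n}0.png",c["frame"][:,:,::-1])
    np.savez(f"{n}0.npz",**c)
    print(n,c["camera_matrix"],c.get("T",c.get("T_tool_cam")))
E
```

```text
pics
{'time_s': 0.0, 'joint_positions': array([ 6.39925807e+01,  2.05965033e+01,  8.65975265e+01, -5.03865381e-04,
        7.29071882e+01, -6.59279399e+00]), 'joint_velocities': array([ 0.01910042,  0.0771455 ,  0.07040969,  0.09779593,  0.02007488,
       -0.04721864]), 'joint_efforts': array([-1.38537405e-03, -5.15351129e+01, -2.70736992e+01,  6.72466820e-02,
        3.46868404e-02, -1.30746284e-04]), 'tool_pos': array([199.27594549, 565.5692065 , 403.83387638]), 'tool_rot': array([-1.79899396e+02, -1.11428907e-02,  1.60585513e+02]), 'wrist_force': array([-0.21803887, -0.54755324, -0.24909626]), 'ft_torque': array([ 0.01551437,  0.023695  , -0.06198618]), 'width': 1.0007596282426527}
side [[433.9606   0.     278.6392]
 [  0.     433.9606 210.6054]
 [  0.       0.       1.    ]] [[ -0.9466  -0.2478   0.2061 378.8074]
 [ -0.3223   0.7384  -0.5924 516.4407]
 [ -0.0054  -0.6272  -0.7788 758.2083]
 [  0.       0.       0.       1.    ]]
top [[529.8438   0.     286.2961]
 [  0.     529.8438 206.1782]
 [  0.       0.       1.    ]] [[  -0.0238   -0.9872    0.1578  368.8671]
 [  -0.9997    0.0253    0.0073  -23.8005]
 [  -0.0112   -0.1575   -0.9875 1046.8489]
 [   0.        0.        0.        1.    ]]
wrist [[325.1923   0.     275.8879]
 [  0.     325.1923 206.8551]
 [  0.       0.       1.    ]] [[ 0.0003 -0.9532 -0.3024 82.5153]
 [ 1.      0.0004 -0.0002  0.8066]
 [ 0.0003 -0.3024  0.9532 20.8698]
 [ 0.      0.      0.      1.    ]]
```

View pics/top0.png

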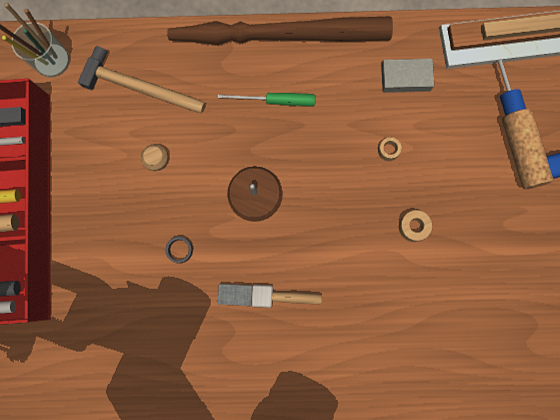

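View pics/side0.png

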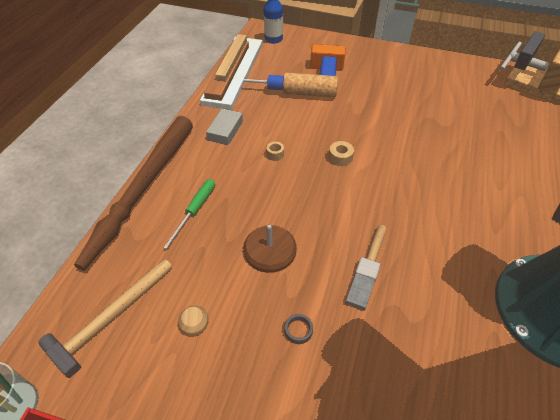

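View pics/wrist0.png

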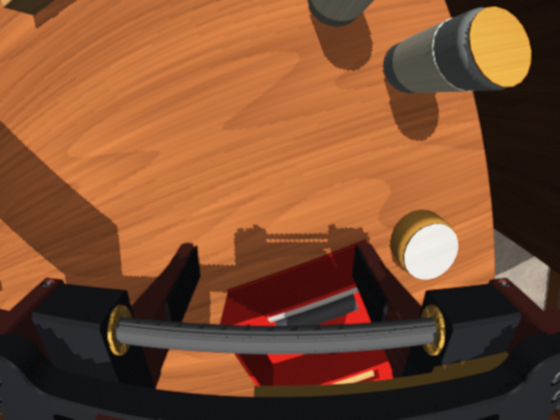

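The top view shows the wide ring at (416,225), the narrow ring at (390,148), the base at (255,193) and the rod tip at (253,186). The side view has them at (342,153), (275,151), (270,248) and (269,227). Next I'll measure them.

```bash
cat > h.py <<'E'
import numpy as np,cv2
def load(n): return dict(np.load(n))
def world(c):
    K=c["camera_matrix"];T=c["T"];d=c["depth"].astype(float)
    v,u=np.mgrid[:420,:560]
    P=np.stack([(u-K[0,2])/K[0,0]*d,(v-K[1,2])/K[1,1]*d,d],-1)
    W=P@T[:3,:3].T+T[:3,3]; W[d<=0]=np.nan
    return W
def ray(c,u,v,z):
    K=c["camera_matrix"];T=c["T"]
    r=T[:3,:3]@np.array([(u-K[0,2])/K[0,0],(v-K[1,2])/K[1,1],1]); o=T[:3,3]
    return o+r*(z-o[2])/r[2]
E
python3 - <<'E'
from h import *
np.set_printoptions(precision=1,suppress=True)
seeds={"top":dict(wide=(416,225,30),narrow=(390,148,26),base=(255,193,22),bun=(155,156,34),collar=(179,249,18)),"side":dict(wide=(342,153,30),narrow=(275,151,26),base=(270,248,22),bun=(193,318,34),collar=(298,328,18))}
for n in seeds:
    c=load(n+"0.npz");W=world(c)
    f=c["frame"]
    for k,(u,v,z) in seeds[n].items():
        r=40
        w=W[v-r:v+r,u-r:u+r]; 
        m=np.abs(w[...,2]-z)<4
        m=m.astype(np.uint8)
        nn,lab,st,ce=cv2.connectedComponentsWithStats(m)
        i=1+np.argmax(st[1:,4]); mm=(lab==i).astype(np.uint8)
        cs,_=cv2.findContours(mm,cv2.RETR_EXTERNAL,cv2.CHAIN_APPROX_NONE)
        p=max(cs,key=len)[:,0]
        q=np.array([ray(c,u-r+a,v-r+b,z)[:2] for a,b in p],np.float32)
        e=cv2.fitEllipse(q)
        cc,_=cv2.findContours(mm,cv2.RETR_CCOMP,cv2.CHAIN_APPROX_NONE)
        print(n,k,"ellipse",np.array(e[0]),np.array(e[1]),"zmed",np.nanmedian(w[...,2][mm>0]),"bench z",np.nanmedian(w[...,2]),st[i,4])
    u,v,_=seeds[n]["base"]; w=W[v-45:v+30,u-30:u+30]; g=w[w[...,2]>35]; print("rod pts",len(g),g)
print(ray(load("top0.npz"),253.5,185,84),ray(load("side0.npz"),269,227,84))
for n,b in (("top",(200,130,310,240)),("side",(220,200,320,280))):
    c=load(n+"0.npz");x0,y0,x1,y1=b
    cv2.imwrite(f"pics/{n}_rod.png",cv2.resize(c["frame"][y0:y1,x0:x1,::-1],None,fx=5,fy=5,interpolation=cv2.INTER_NEAREST))
E
```

```text
top wide ellipse [ 487.8 -265.7] [56.5 56.9] zmed 28.4230417948408 bench z -1.3179974442058437 502
top narrow ellipse [ 644.1 -224.6] [40.8 41.8] zmed 24.61489726168611 bench z -1.5012891735609628 194
top base ellipse [561.9  46.5] [97.8 98.5] zmed 20.523639934417133 bench z 0.04261920210774406 1750
top bun ellipse [637.7 245.1] [39.4 39.7] zmed 32.567226386282016 bench z -1.2624343966717788 312
top collar ellipse [453.2 195.7] [48.  49.7] zmed 16.572623470907843 bench z -1.346634187573727 196
rod pts 59 [[567.2  50.1  78.5]
 [566.6  48.   81.2]
 [566.3  46.1  82.1]
 [567.4  44.6  76.8]
 [564.7  49.9  81.5]
 [564.4  47.9  82.8]
 [564.2  46.   83.2]
 [564.3  44.2  82.5]
 [564.6  42.5  80.9]
 [563.1  51.9  79.9]
 [563.2  50.1  79.2]
 [562.3  47.9  83.7]
 [562.5  46.1  82.5]
 [561.7  44.   86. ]
 [562.4  42.4  82.2]
 [563.3  40.9  77.6]
 [561.9  52.2  76.4]
 [561.2  50.1  79.8]
 [561.2  48.2  79.5]
 [560.5  46.1  82.8]
 [560.3  44.2  83.5]
 [561.2  42.7  78.7]
 [561.   40.7  79.9]
 [559.2  50.   80.3]
 [559.1  48.2  80.6]
 [558.5  46.1  83.6]
 [559.5  44.6  78.1]
 [559.5  42.8  78.1]
 [
[... 2583 characters left out ...]
7  56.5]
 [565.4  51.8  53.9]
 [562.7  53.2  57. ]
 [561.3  51.3  55.1]
 [559.   51.9  56.9]
 [558.3  48.1  52.1]
 [565.7  51.3  49.7]
 [563.4  51.8  51.4]
 [561.7  50.6  50.5]
 [560.2  49.1  49.2]
 [557.7  50.   51.6]
 [565.9  51.   45.6]
 [563.9  50.8  46.3]
 [561.1  52.4  49.8]
 [559.7  50.4  47.6]
 [558.4  48.3  45.4]
 [557.9  44.   39.9]
 [565.9  51.3  42.6]
 [564.4  49.6  41. ]
 [562.1  49.9  42.5]
 [560.3  49.1  42.3]
 [558.7  47.8  41.1]
 [558.1  43.6  35.8]
 [565.7  52.1  40.3]
 [561.6  51.6  41.5]
 [560.1  50.   40. ]
 [558.5  48.4  38.6]
 [563.8  51.7  37.2]
 [562.1  50.5  36.2]
 [559.4  51.8  39.2]
 [558.2  49.2  36.3]
 [561.6  52.   35. ]]
[564.   43.2  84. ] [561.8  48.1  84. ]
```

```bash
cat >> h.py <<'E'
def totool(dw,yaw=160.59):
    a=np.radians(yaw);d=np.array(dw,float)
    return np.round([np.cos(a)*d[0]+np.sin(a)*d[1],np.sin(a)*d[0]-np.cos(a)*d[1],-d[2]],1)
E
python3 - <<'E'
from h import *
s=np.array([199.4,565.9,404.6])
for p in ([562,46,404.6],[488.5,-266,260]): print(totool(np.array(p)-s))
E
```

```text
[-514.8 -369.8   -0. ]
[-549.1 -688.5  144.6]
```

Emit:
{"fn": "apply_moves", "kwargs": {"steps": [[0,-0.515,-0.37,0,0,0,0],[0,-0.515,-0.37,0,0,0,0],[0,-0.515,-0.37,0,0,0,0],[0,-0.515,-0.37,0,0,0,0],[0,-0.515,-0.37,0,0,0,0],[0,-0.515,-0.37,0,0,0,0],[0,-0.515,-0.37,0,0,0,0],[0,-0.515,-0.37,0,0,0,0],[0,-0.515,-0.37,0,0,0,0],[0,-0.515,-0.37,0,0,0,0],[0,-0.515,-0.37,0,0,0,0],[0,-0.515,-0.37,0,0,0,0],[0,-0.515,-0.37,0,0,0,0],[0,-0.549,-0.688,0.144,0,0,0],[0,-0.549,-0.688,0.144,0,0,0],[0,-0.549,-0.688,0.144,0,0,0],[0,-0.549,-0.688,0.144,0,0,0],[0,-0.549,-0.688,0.144,0,0,0],[0,-0.549,-0.688,0.144,0,0,0],[0,-0.549,-0.688,0.144,0,0,0]], "squeeze": 15}}

```text
time_s: 2.15
tool_pos: [487.9, -266.5, 260.1]
tool_rot: [-180.0, 0.0, 160.6]
wrist_force: [0.2, 0.4, 0.6]
width: 0.998
```

Emit:
{"fn": "apply_moves", "kwargs": {"steps": [[0,0,0,0,0,0,0],[0,0,0,0,0,0,0]]}}

```text
time_s: 2.35
tool_pos: [488.1, -265.6, 260.2]
tool_rot: [180.0, -0.1, 160.4]
wrist_force: [-0.9, 0.5, -0.2]
width: 1.001
```

```bash
python3 - <<'E'
from rig import ctrl
import cv2,numpy as np
s=ctrl.sense();print(s)
for n in ["wrist","side"]:
    c=ctrl.camera(n)
    cv2.imwrite(f"pics/{n}1.png",c["frame"][:,:,::-1])
    np.savez(f"{n}1.npz",pos=s["tool_pos"],rot=s["tool_rot"],**c)
E
```

```text
{'time_s': 2.35, 'joint_positions': array([-3.56804153e+01,  2.67876099e+01,  1.00604886e+02,  1.29457794e-02,
        5.27177573e+01, -1.06117315e+02]), 'joint_velocities': array([ 2.47893248, -1.42109405,  0.2351377 ,  0.40046532,  0.36021634,
        0.08635309]), 'joint_efforts': array([ -1.75455339, -49.77845192, -19.76543069,  -0.20114925,
        -0.07211564,  -0.0850191 ]), 'tool_pos': array([ 488.08960183, -265.60825729,  260.21984261]), 'tool_rot': array([ 1.79959512e+02, -1.03065341e-01,  1.60429084e+02]), 'wrist_force': array([-0.89836958,  0.50257778, -0.224045  ]), 'ft_torque': array([ 0.03863912,  0.00283849, -0.00539196]), 'width': 1.0013044988103275}
```

View pics/wrist1.png

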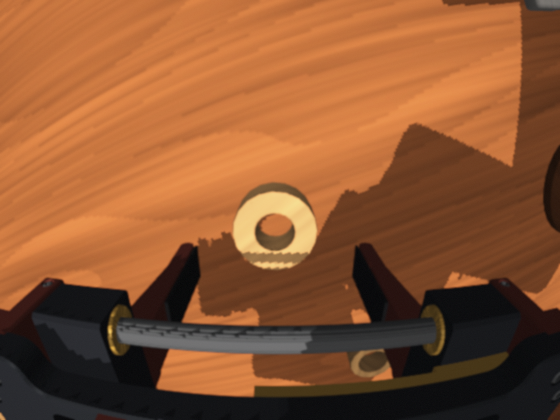

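The wrist view shows the wide ring's top face centred near (275,231), midway between the fingers. The narrow ring is at (370,362). I'll cast rays from the wrist camera to cross-check.

```bash
cat >> h.py <<'E'
from scipy.spatial.transform import Rotation as Ro
def wray(c,uv,z):
    K=c["camera_matrix"]
    q=cv2.fisheye.undistortPoints(np.array(uv,np.float64).reshape(-1,1,2),K,np.zeros(4))[:,0]
    r=np.c_[q,np.ones(len(q))]
    T=c["T_tool_cam"];R=Ro.from_euler("xyz",c["rot"],degrees=True).as_matrix()
    d=r@(R@T[:3,:3]).T; o=R@T[:3,3]+c["pos"]
    return o+d*((z-o[2])/d[:,2])[:,None]
E
python3 - <<'E'
from h import *
np.set_printoptions(precision=1,suppress=True)
c=load("wrist1.npz")
hsv=cv2.cvtColor(c["frame"],cv2.COLOR_RGB2HSV)
f=c["frame"].astype(int)
m=((hsv[...,0]>15)&(hsv[...,0]<32)&(hsv[...,2]>150)).astype(np.uint8)
m[:170]=0;m[290:]=0;m[:,:220]=0;m[:,330:]=0
m=cv2.morphologyEx(m,cv2.MORPH_CLOSE,np.ones((9,9)))
cs,_=cv2.findContours(m,cv2.RETR_EXTERNAL,cv2.CHAIN_APPROX_NONE)
p=max(cs,key=cv2.contourArea)[:,0];print(p.min(0),p.max(0))
q=wray(c,p,30)[:,:2].astype(np.float32);print(cv2.fitEllipse(q))
# bore circle, top rim
print(wray(c,[[275,231],[275,189],[275,268],[234,230],[317,230]],30))
E
```

```text
[233 191] [316 268]
((489.15191650390625, -266.1315612792969), (57.15275955200195, 57.6939811706543), 56.49346160888672)
[[ 489.2 -265.7   30. ]
 [ 460.9 -255.6   30. ]
 [ 516.6 -275.4   30. ]
 [ 479.  -292.3   30. ]
 [ 498.3 -237.9   30. ]]
```

Emit:
{"fn": "apply_moves", "kwargs": {"steps": [[0,0,0,0.03,0,0,0],[0,0,0,0.055,0,0,0],[0,0,0,0.072,0,0,0],[0,0,0,0.072,0,0,0],[0.5,0,0,0.072,0,0,0],[0.5,0,0,0.072,0,0,0],[0.5,0,0,0.072,0,0,0],[0.5,0,0,0.072,0,0,0],[0.5,0,0,0.072,0,0,0],[0.5,0,0,0.072,0,0,0],[0.5,0,0,0.072,0,0,0],[0.5,0,0,0.072,0,0,0],[0.5,0,0,0.072,0,0,0]], "squeeze": 15}}

```text
time_s: 3.75
tool_pos: [489.1, -265.1, 190.0]
tool_rot: [-180.0, 0.1, 160.6]
wrist_force: [-0.6, 1.9, 7.0]
width: 0.689
```

Emit:
{"fn": "apply_moves", "kwargs": {"steps": [[0.5,0,0,-0.015,0,0,0],[0.5,0,0,-0.045,0,0,0],[0.5,0,0,-0.08,0,0,0],[0.5,0.002,0.02,-0.105,0,0,0],[0.5,0.006,0.055,-0.115,0,0,0],[0.5,0.01,0.095,-0.115,0,0,0],[0.5,0.015,0.135,-0.115,0,0,0],[0.5,0.019,0.175,-0.115,0,0,0],[0.5,0.024,0.215,-0.115,0,0,0],[0.5,0.028,0.255,-0.115,0,0,0],[0.5,0.032,0.29,-0.115,0,0,0],[0.5,0.034,0.31,-0.115,0,0,0],[0.5,0.035,0.319,-0.115,0,0,0],[0.5,0.035,0.319,-0.115,0,0,0],[0.5,0.035,0.319,-0.115,0,0,0]]}}

```text
time_s: 5.25
tool_pos: [561.4, 46.9, 303.9]
tool_rot: [-180.0, -0.0, 160.6]
wrist_force: [-0.6, -0.7, -1.1]
width: 0.695
```

```bash
cat > snap.py <<'E'
from rig import ctrl
import cv2,numpy as np,sys
s=ctrl.sense();print(s["time_s"],s["tool_pos"],s["tool_rot"],s["wrist_force"],s["width"])
i=sys.argv[1]
for n in sys.argv[2:]:
    c=ctrl.camera(n)
    cv2.imwrite(f"pics/{n}{i}.png",c["frame"][:,:,::-1])
    np.savez(f"{n}{i}.npz",pos=s["tool_pos"],rot=s["tool_rot"],**c)
E
python3 snap.py 2 wrist side top
python3 -c "
import cv2,numpy as np
a=cv2.imread('pics/side2.png')[120:300,180:380]
b=cv2.imread('pics/top2.png')[100:280,160:360]
cv2.imwrite('pics/c2.png',cv2.resize(np.hstack([a,b]),None,fx=2,fy=2,interpolation=cv2.INTER_CUBIC))"
```

```text
5.25 [561.44435132  46.94426734 303.87124127] [-1.79958170e+02 -1.69265650e-02  1.60583116e+02] [-0.58230606 -0.7218592  -1.08896358] 0.6952917998479745
```

View pics/c2.png

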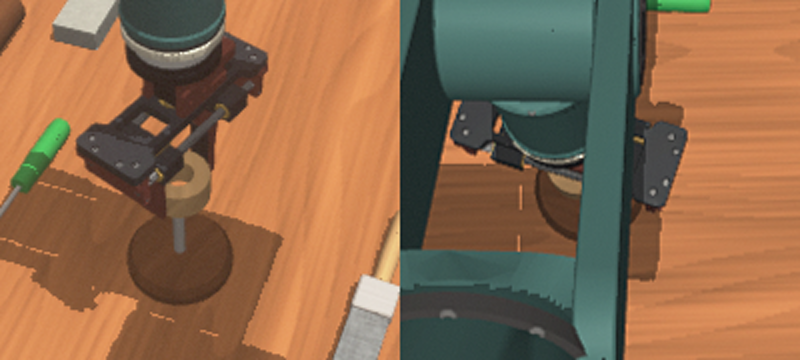

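View pics/wrist2.png

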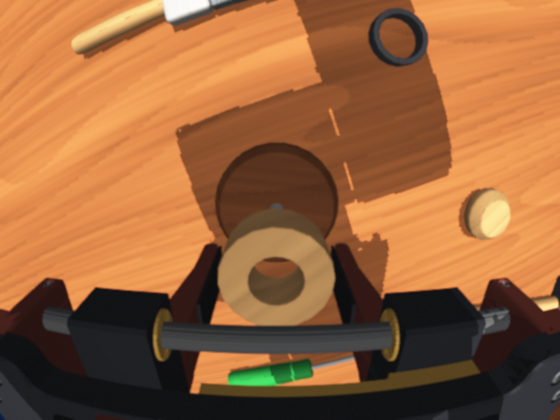

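The ring is held centred and level over the base. In the wrist view its top face is at about (276,280), and the rod tip shows just above it at (277,207). I'll measure both.

```bash
python3 - <<'E'
from h import *
np.set_printoptions(precision=1,suppress=True)
c=load("wrist2.npz")
print("rod tip",wray(c,[[277,205],[277,208]],83))
# bore rim and outer top rim
print("bore top rim l,r,front,back",wray(c,[[248,281],[305,281],[276,258],[276,305]],144))
print("outer l,r,front", wray(c,[[219,281],[335,281],[276,327],[276,232]],144))
# base: left/right edge, front edge of top
print("base",wray(c,[[217,197],[337,197],[276,146]],22))
cv2.imwrite("pics/w2z.png",cv2.resize(c["frame"][130:340,200:360,::-1],None,fx=3.5,fy=2.8))
# side view: ring top by depth
s=load("side2.npz");W=world(s)
w=W[120:300,180:380]
m=(abs(w[...,2]-143)<5)&(abs(w[...,0]-562)<40)&(abs(w[...,1]-46)<40)
f=s["frame"][120:300,180:380].astype(int); m&=(f[...,0]-f[...,2]>40)
g=w[m];print(len(g),g.mean(0),np.percentile(g,[2,98],axis=0))
E
```

```text
rod tip [[542.6  55.   83. ]
 [544.6  54.3  83. ]]
bore top rim l,r,front,back [[557.1  34.6 144. ]
 [566.4  61.2 144. ]
 [549.5  51.9 144. ]
 [575.2  42.8 144. ]]
outer l,r,front [[552.5  20.7 144. ]
 [571.7  75.3 144. ]
 [589.1  38.  144. ]
 [536.9  56.4 144. ]]
base [[537.1   3.4  22. ]
 [570.7  98.9  22. ]
 [513.4  64.5  22. ]]
326 [548.   49.2 144.3] [[533.1  18.9 138.6]
 [563.5  75.  147. ]]
```

View pics/w2z.png

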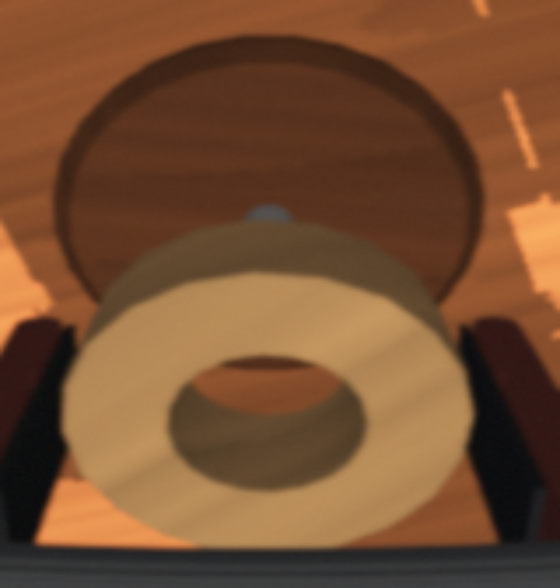

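```bash
python3 - <<'E'
from h import *
np.set_printoptions(precision=1,suppress=True)
c=load("wrist2.npz")
a=wray(c,[[277,203.2],[219.4,201],[333.7,201],[276,152.5]],22);print(a)
d=np.array([.943,-.332]);print("rod axis at foot",a[0,:2]+6*d,"from base edge",a[3,:2]+49*d)
E
```

```text
[[559.1  49.3  22. ]
 [541.    4.   22. ]
 [573.1  95.2  22. ]
 [518.4  62.7  22. ]]
rod axis at foot [564.7  47.3] from base edge [564.7  46.5]
```

Emit:
{"fn": "apply_moves", "kwargs": {"steps": [[0.5,-0.001,0,0.01,0,0,0],[0.5,-0.001,0,0.024,0,0,0],[0.5,-0.001,0,0.038,0,0,0],[0.5,-0.001,0,0.052,0,0,0],[0.5,-0.001,0,0.066,0,0,0],[0.5,-0.001,0,0.078,0,0,0],[0.5,-0.001,0,0.086,0,0,0],[0.5,-0.001,0,0.09,0,0,0],[0.5,-0.001,0,0.091,0,0,0],[0.5,-0.001,0,0.091,0,0,0]]}}

```text
time_s: 6.4
tool_pos: [562.8, 47.3, 213.1]
tool_rot: [180.0, 0.0, 160.6]
wrist_force: [0.5, 0.7, -0.5]
width: 0.686
```

```bash
python3 snap.py 3 wrist side
python3 -c "
import cv2,numpy as np
a=cv2.imread('pics/side3.png')[150:330,180:360]
b=cv2.imread('pics/wrist3.png')[150:330,180:360]
cv2.imwrite('pics/c3.png',cv2.resize(np.hstack([a,b]),None,fx=2.2,fy=2.2,interpolation=cv2.INTER_CUBIC))"
```

```text
6.4 [562.82390873  47.2963136  213.13195886] [1.79998912e+02 2.18583737e-02 1.60589151e+02] [ 0.46562403  0.7350881  -0.49120873] 0.6858678028057554
```

View pics/c3.png

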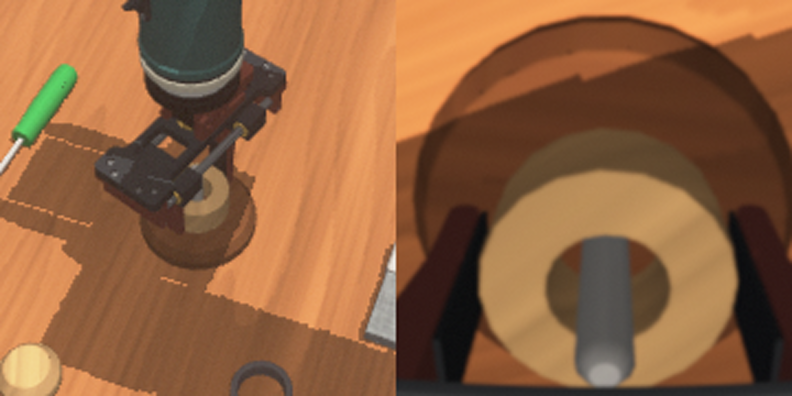

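The rod passes through the bore and there's no contact force. I'll lower the last few millimetres until it touches.

Emit:
{"fn": "apply_moves", "kwargs": {"steps": [[0.5,0,0,0.001,0,0,0],[0.5,0,0,0.002,0,0,0],[0.5,0,0,0.002,0,0,0]]}}

```text
time_s: 6.8
tool_pos: [562.9, 47.4, 212.0]
tool_rot: [180.0, 0.1, 160.6]
wrist_force: [-1.4, 0.6, 7.7]
width: 0.688
```

Emit:
{"fn": "apply_moves", "kwargs": {"steps": [[0,0,0,0,0,0,0],[0,0,0,0,0,0,0],[0,0,0,0,0,0,0],[0,0,0,0,0,0,0],[0,0,0,0,0,0,0],[0,0,0,0,0,0,0],[0,0,0,-0.01,0,0,0],[0,0,0,-0.03,0,0,0],[0,0,0,-0.06,0,0,0],[0,0,0,-0.1,0,0,0],[0,0,0,-0.13,0,0,0],[0,-0.03,-0.035,-0.14,0,0,0],[0,-0.055,-0.075,-0.14,0,0,0],[0,-0.085,-0.115,-0.12,0,0,0],[0,-0.11,-0.15,-0.1,0,0,0],[0,-0.14,-0.19,-0.075,0,0,0],[0,-0.16,-0.215,-0.055,0,0,0],[0,-0.168,-0.228,-0.05,0,0,0],[0,-0.168,-0.228,-0.05,0,0,0],[0,-0.168,-0.228,-0.05,0,0,0]]}}

```text
time_s: 8.8
tool_pos: [645.1, -222.7, 261.8]
tool_rot: [180.0, -0.0, 160.6]
wrist_force: [0.1, 0.6, -0.2]
width: 0.995
```

```bash
python3 snap.py 4 wrist side top
python3 -c "
import cv2,numpy as np
a=cv2.imread('pics/side4.png')[180:320,200:340]
b=cv2.imread('pics/top4.png')[120:260,190:330]
cv2.imwrite('pics/c4.png',cv2.resize(np.hstack([a,b]),None,fx=2.8,fy=2.8,interpolation=cv2.INTER_CUBIC))"
```

```text
8.8 [ 645.1135115  -222.68407588  261.82252463] [ 1.79966798e+02 -1.36491041e-02  1.60573612e+02] [ 0.1135709   0.61209592 -0.16065036] 0.9949875959149078
```

View pics/c4.png

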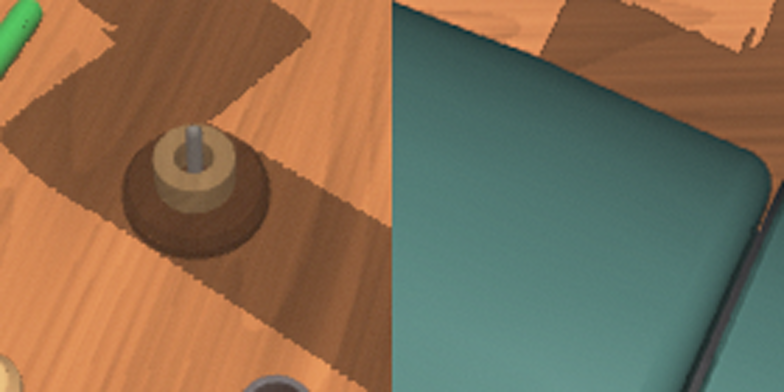

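View pics/wrist4.png

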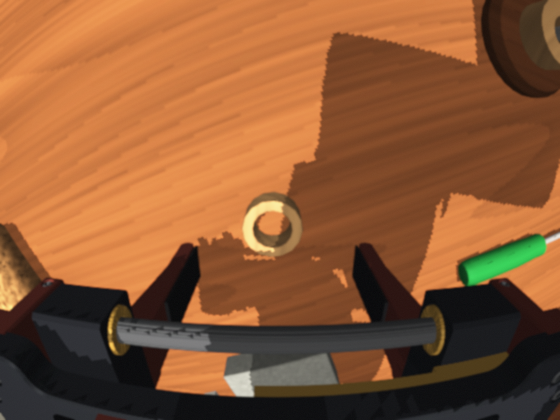

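The wide ring sits flat on the base with the rod through it. The narrow ring's top face is at about (272,226) in the wrist view.

```bash
python3 - <<'E'
from h import *
np.set_printoptions(precision=1,suppress=True)
c=load("wrist4.npz")
a=wray(c,[[243,226],[302,226],[272,200],[272,255]],26);print(a,a.mean(0))
for p in ([645,-224.7],a.mean(0)[:2]): print(totool(np.r_[p,0]-np.r_[c["pos"][:2],0]))
s=load("side4.npz");W=world(s)[180:320,200:340]
m=(abs(W[...,2]-52)<4)&(np.hypot(W[...,0]-562,W[...,1]-47)<40)
f=s["frame"][180:320,200:340].astype(int)
g=W[m&(f[...,0]-f[...,2]>25)];print(len(g),g.mean(0),np.percentile(g,[1,99],axis=0))
A=np.c_[g[:,:2]-g[:,:2].mean(0),np.ones(len(g))];print("plane slope",np.linalg.lstsq(A,g[:,2],rcond=None)[0])
E
```

```text
[[ 637.5 -243.8   26. ]
 [ 651.4 -204.3   26. ]
 [ 626.3 -217.9   26. ]
 [ 665.8 -232.1   26. ]] [ 645.3 -224.5   26. ]
[-0.6 -1.9 -0. ]
[-0.8 -1.7 -0. ]
446 [562.2  50.5  52.8] [[534.6  19.   48.5]
 [590.9  76.2  55.6]]
plane slope [ 0.  -0.  52.8]
```

Emit:
{"fn": "apply_moves", "kwargs": {"steps": [[0,-0.001,-0.002,0.03,0,0,0],[0,-0.001,-0.002,0.056,0,0,0],[0,-0.001,-0.002,0.073,0,0,0],[0,-0.001,-0.002,0.073,0,0,0],[0.7,-0.001,-0.002,0.073,0,0,0],[0.7,-0.001,-0.002,0.073,0,0,0],[0.7,-0.001,-0.002,0.073,0,0,0],[0.7,-0.001,-0.002,0.073,0,0,0],[0.7,-0.001,-0.002,0.073,0,0,0],[0.7,-0.001,-0.002,0.073,0,0,0],[0.7,-0.001,-0.002,0.073,0,0,0],[0.7,-0.001,-0.002,0.073,0,0,0],[0.7,-0.001,-0.002,0.073,0,0,0],[0.7,-0.001,-0.002,0.073,0,0,0],[0.7,-0.001,-0.002,0.073,0,0,0]], "squeeze": 12}}

```text
time_s: 10.45
tool_pos: [645.7, -225.9, 188.3]
tool_rot: [-180.0, 0.0, 160.6]
wrist_force: [-0.4, -0.7, 4.4]
width: 0.488
```

Emit:
{"fn": "apply_moves", "kwargs": {"steps": [[0.7,0,0,-0.015,0,0,0],[0.7,0,0,-0.045,0,0,0],[0.7,0,0,-0.08,0,0,0],[0.7,0.012,0.016,-0.105,0,0,0],[0.7,0.033,0.045,-0.118,0,0,0],[0.7,0.057,0.078,-0.12,0,0,0],[0.7,0.081,0.111,-0.12,0,0,0],[0.7,0.105,0.144,-0.12,0,0,0],[0.7,0.129,0.177,-0.12,0,0,0],[0.7,0.15,0.205,-0.12,0,0,0],[0.7,0.163,0.223,-0.12,0,0,0],[0.7,0.169,0.231,-0.12,0,0,0],[0.7,0.169,0.231,-0.12,0,0,0],[0.7,0.169,0.231,-0.12,0,0,0]]}}

```text
time_s: 11.85
tool_pos: [563.5, 47.7, 308.3]
tool_rot: [-180.0, 0.1, 160.6]
wrist_force: [0.0, 0.7, -0.3]
width: 0.493
```

```bash
python3 snap.py 5 wrist side
python3 -c "
import cv2,numpy as np
a=cv2.imread('pics/side5.png')[110:310,180:380]
b=cv2.imread('pics/wrist5.png')[130:330,180:380]
cv2.imwrite('pics/c5.png',cv2.resize(np.hstack([a,b]),None,fx=2,fy=2,interpolation=cv2.INTER_CUBIC))"
```

```text
11.85 [563.46832738  47.67687211 308.30056629] [-1.79983226e+02  5.75701733e-02  1.60597200e+02] [ 0.01600925  0.7187834  -0.29498971] 0.49260436414588893
```

View pics/c5.png

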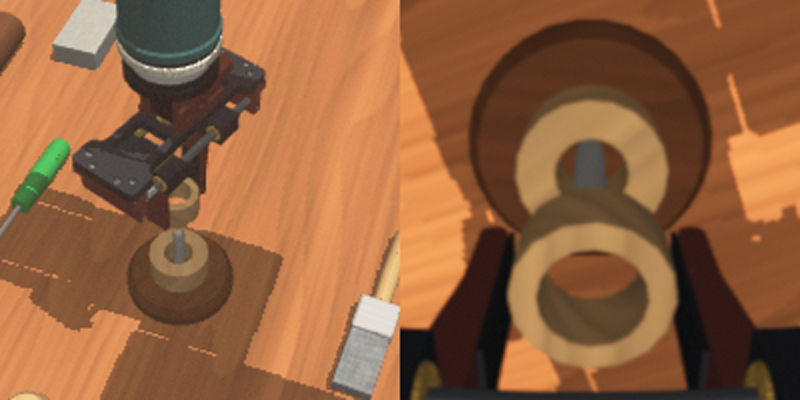

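The narrow ring hangs level above the rod and lines up with it and the wide ring. Lowering it now.

Emit:
{"fn": "apply_moves", "kwargs": {"steps": [[0.7,0,0,0.01,0,0,0],[0.7,0,0,0.022,0,0,0],[0.7,0,0,0.034,0,0,0],[0.7,0,0,0.046,0,0,0],[0.7,0,0,0.056,0,0,0],[0.7,0,0,0.063,0,0,0],[0.7,0,0,0.066,0,0,0],[0.7,0,0,0.066,0,0,0],[0.7,0,0,0.066,0,0,0]]}}

```text
time_s: 12.85
tool_pos: [563.2, 48.3, 242.2]
tool_rot: [180.0, 0.0, 160.6]
wrist_force: [-0.6, 0.2, 0.0]
width: 0.493
```

```bash
python3 snap.py 6 wrist side
python3 -c "
import cv2,numpy as np
a=cv2.imread('pics/side6.png')[130:310,180:360]
b=cv2.imread('pics/wrist6.png')[150:330,180:360]
cv2.imwrite('pics/c6.png',cv2.resize(np.hstack([a,b]),None,fx=2.2,fy=2.2,interpolation=cv2.INTER_CUBIC))"
```

```text
12.85 [563.20519655  48.30753386 242.2314031 ] [1.79996289e+02 3.14296474e-02 1.60592391e+02] [-0.59519239  0.22888299  0.00263944] 0.49271655275991527
```

View pics/c6.png

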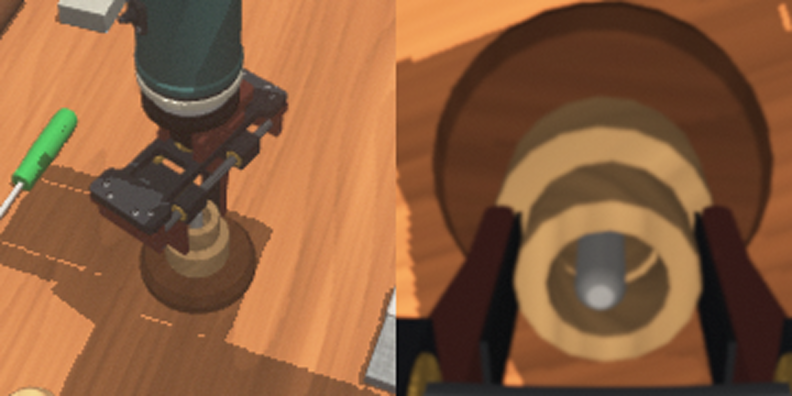

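The rod is inside the narrow ring's bore, and the ring is just above the wide one. I'll lower until it touches.

Emit:
{"fn": "apply_moves", "kwargs": {"steps": [[0.7,0,0,0.001,0,0,0],[0.7,0,0,0.002,0,0,0],[0.7,0,0,0.002,0,0,0],[0.7,0,0,0.002,0,0,0]]}}

```text
time_s: 13.35
tool_pos: [563.1, 48.3, 240.2]
tool_rot: [180.0, 0.0, 160.6]
wrist_force: [0.4, 0.4, 3.0]
width: 0.489
```

Emit:
{"fn": "apply_moves", "kwargs": {"steps": [[0,0,0,0,0,0,0],[0,0,0,0,0,0,0],[0,0,0,0,0,0,0],[0,0,0,0,0,0,0],[0,0,0,0,0,0,0],[0,0,0,0,0,0,0],[0,0,0,-0.01,0,0,0],[0,0,0,-0.03,0,0,0],[0,0,0,-0.06,0,0,0],[0,0,0,-0.1,0,0,0],[0,0,0,-0.14,0,0,0],[0,0,0,-0.15,0,0,0],[0,0.01,-0.04,-0.15,0,0,0],[0,0.02,-0.09,-0.15,0,0,0],[0,0.03,-0.14,-0.15,0,0,0],[0,0.04,-0.19,-0.15,0,0,0],[0,0.05,-0.24,-0.15,0,0,0],[0,0.05,-0.26,-0.15,0,0,0],[0,0.05,-0.26,-0.15,0,0,0]]}}

```text
time_s: 15.25
tool_pos: [428.1, -182.5, 390.0]
tool_rot: [-179.9, -0.0, 160.4]
wrist_force: [0.0, 0.4, -0.3]
width: 0.997
```

```bash
python3 snap.py 7 side top
python3 - <<'E'
from h import *
np.set_printoptions(precision=3,suppress=True)
a=cv2.imread('pics/side7.png')[180:320,200:340]
b=cv2.imread('pics/top7.png')[120:260,190:330]
cv2.imwrite('pics/c7.png',cv2.resize(np.hstack([a,b]),None,fx=2.8,fy=2.8,interpolation=cv2.INTER_CUBIC))
for n in ("side","top"):
    s=load(n+"7.npz");W=world(s);f=s["frame"].astype(int)
    for z in (52,78):
        m=(abs(W[...,2]-z)<4)&(np.hypot(W[...,0]-562,W[...,1]-48)<40)&(f[...,0]-f[...,2]>25)
        g=W[m]
        if len(g)<20: print(n,z,len(g));continue
        A=np.c_[g[:,:2]-g[:,:2].mean(0),np.ones(len(g))]
        print(n,z,len(g),g.mean(0),np.percentile(g[:,:2],[1,99],axis=0).ravel(),np.linalg.lstsq(A,g[:,2],rcond=None)[0])
E
```

```text
15.25 [ 428.13484674 -182.49580175  389.99698802] [-1.79949612e+02 -7.74234977e-03  1.60352821e+02] [ 0.04940394  0.39474983 -0.33588687] 0.9973979417838917
side 52 234 [558.282  58.852  52.732] [534.309  24.574 591.896  76.693] [ 0.002 -0.009 52.732]
side 78 232 [563.059  49.589  78.43 ] [542.567  27.009 584.133  69.039] [ 0.005 -0.017 78.43 ]
top 52 270 [556.657  44.366  50.67 ] [534.019  19.608 590.444  75.373] [ 0.006 -0.002 50.67 ]
top 78 220 [562.399  48.082  76.487] [542.585  27.856 582.851  69.111] [-0.005 -0.007 76.487]
```

View pics/c7.png

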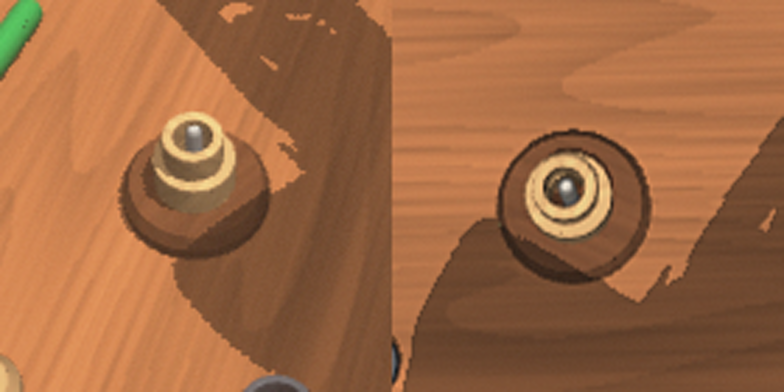

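Both rings are flat on the rod, with tops at about 52 and 78 mm and slopes under 0.02, and the arm is well clear. Handing in.

```bash
python3 -c "
from rig import ctrl
print(ctrl.hand_in())"
```

```text
the job is handed in; nothing more can be done
None
```

Both rings are on the rod: I seated the wide one flat on the base first, then laid the narrow one flat on top of it. I handed the job in at about 15.4 s, with the gripper open and roughly 265 mm clear of the rod.

**Seating:** each ring was lowered until light contact (7.7 N for the wide ring, 3.0 N for the narrow one) and then released.

**Last checks:** the side and top cameras put the wide ring's top at 51–53 mm (52 expected) and the narrow ring's at 76–78 mm (78 expected). Both tops were level, with slopes under 0.02, and the rod tip showed inside the bores.

**Disagreements:** the two cameras differed by about 2 mm in height, which is within the stated calibration. Estimates of the rod's position from different views differed by up to 3 mm in x and 4 mm in y, but the bores leave 8 mm of clearance. No check failed.

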